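# Draw the electrode from its slanted sleeve and hold it upright in the beaker

### The arm

A 7-joint arm with a two-finger parallel gripper is mounted at the origin on a cart in front of the work surface, level with it; the furniture and walls round the work are solid. World frame = base frame: x ahead of the robot, y to its left, z up, the work surface at z = 0. Lengths are in m, angles in rad, forces in N, time in s.
With the tool pointing down it reaches from about 0.425 to 0.875 m from the base axis. Payload 9.9 kg.
Tool frame: the origin (TCP) lies at the very end of the fingers, on their centre line; the grasp point (between the pads) lies 19 mm behind it; z points along the fingers, y is the line along which they close (so a half turn about z gives the same grasp; the last joint's range is limited). The gripper opens to 85 mm and grips with 20 to 120 N. Pads are 22 mm wide; open, the fingers measure 114 mm over their backs; the gripper's body (76 mm by 85 mm) begins 54 mm behind the grasp point. The pads swing forward as they close: fully open they stand 13 mm farther back than shut.
Start: joints at [-1.216, 0.576, 0.025, 1.437, -0.015, 1.129, -0.057], TCP at [0.287, 0.611, 0.231] pointing down, gripper open.
Joint ranges: [-2.76, 2.76], [-0.34, 2.15], [-1.52, 1.57], [0.19, 2.46], [-1.09, 4.23], [0.17, 1.99], [-2.82, 2.82]. Speed limits (rad/s): [2.22, 2.22, 3.01, 3.01, 3.14, 3.14, 3.14].

### API

Orientations are given as a 3x3 rotation matrix whose columns are the frame's x, y, z axes.
In Python, from bench import * gives the robot as it stands. The module is installed in compiled form; this text tells all that it offers.
- The arm moves only by the tool arm_command, never from a script. Its argument "plan" is a list of rows, each a list of 5 numbers: the shift along the world's x, y, z in m, then the turn about the world's z in rad, then the gripper's target within -1 to 1 (fully open at 1, half-way at 0, shut at -1). A call has 1 to 12 rows; each row shifts and turns the commanded pose from where the row before left it; what a row does not reach is not made up. A row lasts 1/10 s, in which the tool goes at most 50 mm and 8.59 degrees, less where a joint would pass 70% of its speed; a pose out of reach is approached as far as the arm can. A call with a gripper value outside its range is refused whole. The fingers move at their own pace and stop on an object; "squeeze" is the grip in N (left out, the last holds). Time passes only in rows, so rows that do not move let the fingers close. It gives the time, the measured TCP pose, the force, the opening and the grip force at its end, in the units of the state.
- read_state(): the state, without advancing time (a new reading comes with each control period).
- read_camera(name): name is "scene" or "top" or "wrist"; returns a dict with "image" (384x512x3 uint8, blue, green, red), "camera_matrix" (3x3 intrinsics, pixels), "rvec" (rotation vector, rad) and "tvec" (3), from world to camera coordinates, as OpenCV has them. Camera axes: x right, y down, z forward; pixel columns grow to the right and rows downward; lengths in m; the calibration is good to about 2 mm. A picture is of the moment at which its call begins. There is no depth.
- hand_in(): hands the job in; it is judged then, once.
The state is a dict: "time": time; "joints": joint angles; "qvel": joint speeds; "joint_torque": joint torques, N m; "position": TCP position; "eef_rot": TCP orientation; "ft_force": force on the tool from outside, world axes, zero at the start; "ft_torque": the same for the moment, N m; "width": finger opening in m; "finger_force": force on a finger pad.
Only numpy, scipy, OpenCV 4.12 (cv2) and the standard library are available. Lean on these libraries where they do the work, as an engineer would, in place of code of your own. Each camera call takes 0.05 s, during which the arm holds its last target. There are 200 camera calls.

### The job

Draw the electrode with the short flat-sided head out of its slanted sleeve, turn it upright and hold it with its tip down inside the beaker on the stirrer, near the middle and in the lower half of the beaker but touching neither bottom nor wall, ready for a sample to be poured in. Finish while still holding it there, still, with nothing but the gripper carrying it. Leave the taller round-headed probe in its sleeve, and do not shift or knock the beaker or the things standing about.

Things in the scene. Friction and masses are not known exactly. Their poses are not given: they have to be found in the camera images.
- stand: fixed grey stand, left or right of the stirrer: base plate 130 x 180 x 12 mm with two square sleeves (34 mm wide, 80 mm long) at y = +40 and -40 mm. They lean 35 degrees towards the stand's -x (robot) side: their axis, up and out, is (-0.573, 0, 0.820) in its frame. Blind holes 15 mm wide, 70 mm deep; mouths 88 mm above the worktop. Origin: centre of underside; yaw up to 0.3 rad
- sleeve_a (a point): centre of the mouth of the sleeve at y = +40 mm of the stand
- sleeve_b (a point): centre of the mouth of the sleeve at y = -40 mm of the stand
- electrode: electrode to take (about 60 g, 162 mm long): 12 mm steel shaft, 120 mm long, then a flat-sided black head 40 mm long, 30 mm along its x, 18 mm along its y (grip across these flats). It sits loosely in either sleeve, 70 mm deep, 50 mm of shaft and the head outside; draw it out along its axis. Origin: shaft tip, in the sleeve; z from tip to head; y level, parallel to the stand's y at the start
- electrode_tip (a point): the tip of the electrode (same point as the body's origin)
- electrode_head (a point): the middle of the electrode's head, 140 mm from the tip along its z axis: the place to grip
- round_probe: another probe (loose) in the other sleeve, to be left alone: the same 12 mm shaft but a round black head 16 mm thick and 70 mm long, so it stands out 30 mm farther. Origin: its tip, down in the sleeve; z axis along its shaft
- stirrer: fixed white stirrer, 140 x 120 mm (x, y), with a round plate 104 mm across on top, 46 mm above the worktop, and a small black knob on its -x side. Origin: centre of its underside
- beaker: empty clear beaker (loose, 35 g) standing on the stirrer's plate, 56 mm across at the rim, 76 mm tall, wall about 2 mm, open at the top: its rim is 122 mm above the worktop. Clear inside width at least 42 mm. Origin: centre of its underside; z up
- cup: another empty clear beaker, 61 mm across and 88 mm tall, standing on the worktop itself behind the work (loose, not to be used or disturbed). Origin: centre of its underside
- green_bottle: clear bottle with a screw cap, 46 mm across, 118 mm tall, behind the work (loose, to be left alone). Origin: centre of its underside
Things that resemble listed ones, but are neither listed nor needed, are in the scene too. Leave any pink or purple look-alike of the beaker alone.

How it is judged:
On the way:
1. the electrode, held by the gripper, is drawn clear of its sleeve with its tip above the sleeve mouths (z of electrode_tip in the frame of stand above 0.092 m and contact force between electrode and the fingers above 1 N and contact force between electrode and stand below 0.05 N), for 0.1 s.
At the end, for the whole second after the job is handed in: The gripper alone holds the electrode still, upright within 8 degrees, tip down, the tip within 13 mm of the beaker's middle and 5 to 40 mm above its underside, not touching it. The beaker stands on the stirrer within 12 mm of its start; the round-headed probe is still in its sleeve (angle between electrode's own z axis and vertical below 0.14 rad and horizontal distance between electrode_tip and beaker below 0.013 m and z of electrode_tip in the frame of beaker between 0.005 and 0.04 m and contact force between electrode and beaker below 0.05 N and contact force between electrode and the fingers above 1 N and linear speed of electrode below 0.02 m/s and angle between beaker's own z axis and vertical below 0.05 rad and distance of beaker from where it was at the start of the episode below 0.012 m and horizontal distance between beaker and stirrer below 0.035 m and distance of round_probe from where it was at the start of the episode below 0.01 m); the arm keeps its last pose, push and grip.
It fails at once if the round-headed probe is drawn or pushed out of its place (distance of round_probe from where it was at the start of the episode above 0.015 m).
It fails at once if the beaker is tipped or shoved (angle between beaker's own z axis and vertical above 0.2 rad or distance of beaker from where it was at the start of the episode above 0.02 m).
It fails at once if the other beaker or the bottle behind is shoved (distance of any of cup, green_bottle from where it was at the start of the episode above 0.02 m).
It also fails if it takes over 50 s, if anything falls off the work surface, if the arm or the gripper's body presses on something with over 40 N, if the wrist force passes 120 N, or if a joint passes its speed limit or range.

## Working session

There is one attempt and no reset: what is moved stays moved. The work goes in short steps, Python scripts to look and compute and a tool call to move; the robot and the scene stay as the last step left them, time stands still between calls to the robot, and variables do not carry over. Pictures are saved under pics/ and viewed, at most 12 in all, crops included, and the job is handed in when it is done.

Besides the shell and the picture viewer there is one more tool, called after "Emit:" by a JSON object that holds its "fn" and its "kwargs", one argument or row to a line. arm_command: Moves the arm, as the interface text tells. Its arguments: {"type":"object","properties":{"plan":{"type":"array"},"squeeze":{"type":"number"}},"required":["plan"]}

```bash
mkdir -p pics; cat > h.py <<'E'
from bench import *
import numpy as np, cv2
def P(c):
    R=cv2.Rodrigues(np.array(c["rvec"],float))[0]; return np.array(c["camera_matrix"],float),R,np.array(c["tvec"],float).ravel()
def ray(c,u,v):
    K,R,t=P(c); d=R.T@np.linalg.solve(K,[u,v,1.]); return -R.T@t,d/np.linalg.norm(d)
def onz(c,u,v,z):
    o,d=ray(c,u,v); return o+d*(z-o[2])/d[2]
def proj(c,X):
    return cv2.projectPoints(np.array(X,float).reshape(-1,3),np.array(c["rvec"],float),np.array(c["tvec"],float),np.array(c["camera_matrix"],float),None)[0].reshape(-1,2)
E
python3 - <<'E'
from h import *
import pickle
cs={n:read_camera(n) for n in("scene","top")}
pickle.dump(cs,open("c0.pkl","wb"))
for n,c in cs.items():
    cv2.imwrite(f"pics/{n}0.png",cv2.resize(c["image"],(800,600),interpolation=cv2.INTER_CUBIC))
    K,R,t=P(c);print(n,K[0,0],(-R.T@t).round(3),R[2].round(3))
s=read_state();print(s["time"],s["position"],np.array(s["eef_rot"]).round(3),s["width"],s["ft_force"])
E
```

```text
scene 370.68098515980904 [ 0.002 -0.469  0.591] [ 0.704  0.493 -0.512]
top 452.59059955853246 [ 0.568 -0.02   0.951] [ 0.069  0.003 -0.998]
0.1 [0.2866117  0.61069142 0.23052862] [[-0.905  0.425 -0.001]
 [ 0.425  0.905 -0.001]
 [-0.    -0.001 -1.   ]] 0.08535088453527949 [-0.42627891  0.05676647 -0.14351455]
```

View pics/scene0.png

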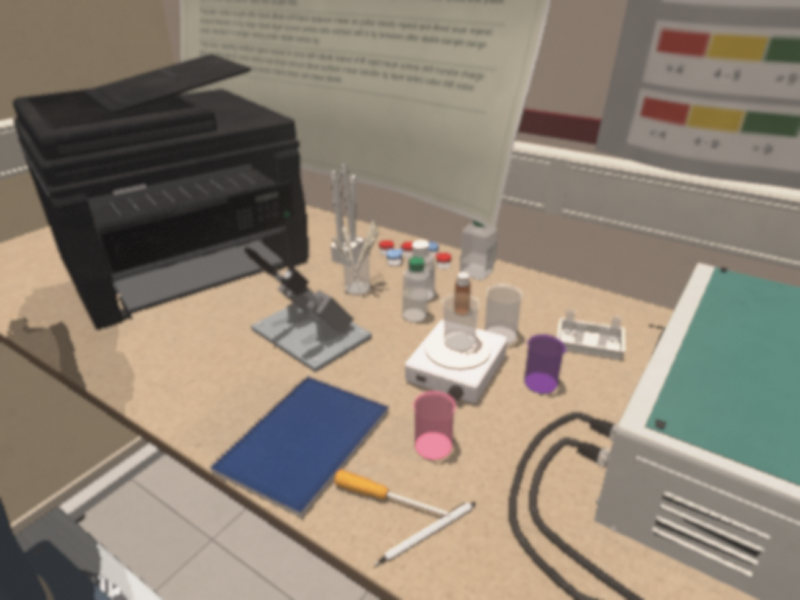

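View pics/top0.png

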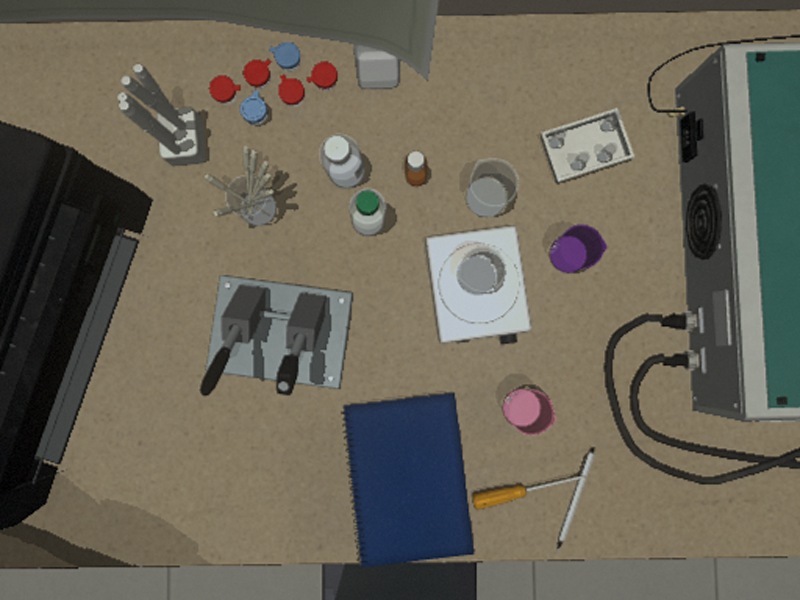

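```bash
python3 - <<'E'
from h import *
import pickle
c=pickle.load(open("c0.pkl","rb"))["top"]
im=c["image"]
a=im[170:260,125:235]; b=im[140:225,265:345]
cv2.imwrite("pics/crop1.png",np.hstack([cv2.resize(a,(440,360),interpolation=cv2.INTER_CUBIC),cv2.resize(b[:, :],(339,360),interpolation=cv2.INTER_CUBIC)]))
E
```

```text
(no output)
```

View pics/crop1.png

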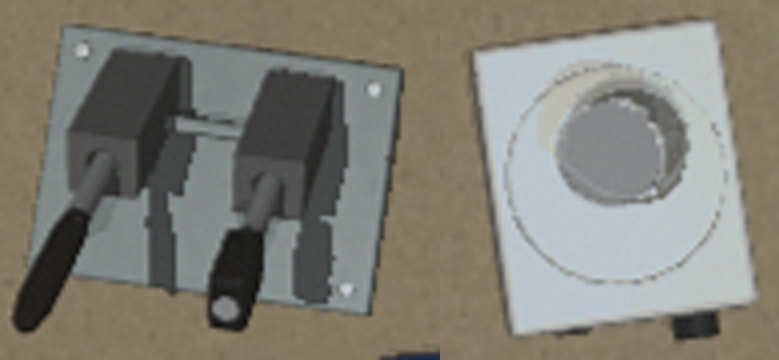

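```bash
python3 - <<'E'
from h import *
import pickle
from scipy.optimize import least_squares
cs=pickle.load(open("c0.pkl","rb"));c=cs["top"]
L=lambda p:(p[0]/4+125,p[1]/4+170)
R_=lambda p:((p[0]-440)/4.2375+265,p[1]/4.2353+140)
def T(p,X):
    co,si=np.cos(p[2]),np.sin(p[2]);X=np.atleast_2d(X)
    return np.c_[p[0]+co*X[:,0]-si*X[:,1],p[1]+si*X[:,0]+co*X[:,1],X[:,2]]
M=[[.065,.09,.012],[.065,-.09,.012],[-.065,-.09,.012],[-.065,.09,.012]]
px=np.array([L(q) for q in[(65,27),(402,68),(370,313),(27,274)]])
r=least_squares(lambda p:(proj(c,T(p,M))-px).ravel(),[.55,.2,0]);p=r.x
print("stand",p,r.fun.round(2))
ax=np.array([-.573,0,.820])
# mouth centres z=.088: mouth x from geometry unknown -> from head end face
he=onz(c,*L((225,308)),.088+.092*.82); co,si=np.cos(p[2]),np.sin(p[2])
axw=np.array([-.573*co,-.573*si,.82]);m=he-axw*.092
d=m[:2]-p[:2];print("mouth_b",m,"in stand",[co*d[0]+si*d[1],-si*d[0]+co*d[1]])
print("head mid",m+axw*.070,"end",he)
# round-probe check
he2=onz(c,*L((30,322)),.088+.122*.82);m2=he2-axw*.122;d=m2[:2]-p[:2];print("mouth_a in stand",[co*d[0]+si*d[1],-si*d[0]+co*d[1]])
print("rim",onz(c,*R_((625,143)),.122),"bot",onz(c,*R_((610,151)),.048))
S=[R_(q) for q in[(474,52),(716,20),(757,300),(513,335)]]
print("stirrer corners",[onz(c,*q,.04)[:2].round(3) for q in S])
print("project mouth",(proj(c,m)-[125,170])*4,"scene px800",proj(cs["scene"],[m,m+axw*.07,he])*800/512)
for n,q in dict(bottle=(368,210),cup=(490,188)).items():print(n,onz(c,q[0]*.64,q[1]*.64,.1))
E
```

```text
stand [ 0.59463856  0.14478099 -0.13844532] [-0.88 -0.45  0.44 -0.32  0.52  0.81 -0.09 -0.07]
mouth_b [0.58278949 0.10732692 0.088     ] in stand [np.float64(-0.006566903971221397), np.float64(-0.03873091031790983)]
head mid [0.54306327 0.11286224 0.1454    ] end [0.53057789 0.11460191 0.16344   ]
mouth_a in stand [np.float64(-0.003329339231617611), np.float64(0.03766918050533168)]
rim [ 0.65860158 -0.11362339  0.122     ] bot [ 0.66299462 -0.1148219   0.048     ]
stirrer corners [array([ 0.713, -0.052]), array([ 0.726, -0.168]), array([ 0.592, -0.184]), array([ 0.577, -0.068])]
project mouth [[266.62813989 189.3896974 ]] scene px800 [[318.18174284 301.71922551]
 [295.07427155 280.58010919]
 [287.21846532 273.39348112]]
bottle [0.73865793 0.02098628 0.1       ]
cup [ 0.76311194 -0.12807609  0.1       ]
```

```bash
python3 - <<'E'
from h import *
import pickle
cs=pickle.load(open("c0.pkl","rb"));s=cs["scene"];c=cs["top"]
for q in[(100,322),(125,312),(305,268),(30,180)]:print(q,onz(s,q[0]*.64,q[1]*.64,0).round(3))
g=onz(s,64,206,0)
for z in(.1,.15,.2,.25,.3):print(z,proj(s,[g[0],g[1],z])/.64)
for z in(0,.1,.2):print(z,[onz(c,q[0]*.64,q[1]*.64,z).round(3)[:2] for q in[(5,527),(45,465),(140,235),(150,200)]])
print("pink",onz(c,528*.64,410*.64,.03))
E
```

```text
(100, 322) [0.409 0.496 0.   ]
(125, 312) [0.455 0.488 0.   ]
(305, 268) [0.771 0.323 0.   ]
(30, 180) [0.723 1.383 0.   ]
0.1 [[ 84.05441721 274.47935561]]
0.15 [[ 75.46175197 248.9390595 ]]
0.2 [[ 66.4118583  222.03972642]]
0.25 [[ 56.86724397 193.6699169 ]]
0.3 [[ 46.78620251 163.70566519]]
0 [array([0.344, 0.511]), array([0.424, 0.46 ]), array([0.73 , 0.336]), array([0.778, 0.323])]
0.1 [array([0.367, 0.455]), array([0.439, 0.409]), array([0.713, 0.299]), array([0.756, 0.287])]
0.2 [array([0.391, 0.4  ]), array([0.454, 0.359]), array([0.696, 0.261]), array([0.734, 0.251])]
pink [ 0.48798644 -0.17852575  0.03      ]
```

Emit:
{"fn": "arm_command", "kwargs": {
  "plan": [
    [0,-0.042,0,0.03,0.3],
    [0,-0.042,0,0.03,0.3],
    [0,-0.042,0,0.03,0.3],
    [0,-0.042,0,0.03,0.3],
    [0,-0.042,0,0.03,0.3],
    [0,-0.042,0,0.03,0.3],
    [0.025,-0.035,0,0.03,0.3],
    [0.025,-0.035,0,0.03,0.3],
    [0.025,-0.035,0,0.03,0.3],
    [0.025,-0.035,0,0.03,0.3],
    [0,0,0,0,0.3]
  ],
  "squeeze": 40
}}

```text
time: 1.2
position: [0.3896, 0.2138, 0.2313]
eef_rot: [[-0.989, 0.146, 0.001], [0.146, 0.989, -0.002], [-0.001, -0.002, -1.0]]
ft_force: [-0.9, 0.7, 0.4]
width: 0.0556
finger_force: 0.0
```

Emit:
{"fn": "arm_command", "kwargs": {
  "plan": [
    [0.04,-0.026,0,0.0,0.3],
    [0.04,-0.026,0,0,0.3],
    [0.04,-0.026,0,0,0.3],
    [0.033,-0.024,0,0.008,0.3],
    [0,0,0,0,0.3],
    [0,0,0,0,0.3]
  ]
}}

```text
time: 1.8
position: [0.5397, 0.1167, 0.2306]
eef_rot: [[-0.991, 0.132, -0.001], [0.132, 0.991, -0.0], [0.001, -0.0, -1.0]]
ft_force: [-0.3, 0.0, -1.0]
width: 0.0554
finger_force: 0.0
```

```bash
python3 - <<'E'
from h import *
s=read_state();print(s["position"],s["eef_rot"][0])
c=read_camera("wrist")
cv2.imwrite("pics/w1.png",c["image"])
p=np.array([.5430,.1125,.1454]);a=np.array([-.5675,.0791,.82])
print(proj(c,[p-a*.02,p,p+a*.022,p-a*.07]))
E
```

```text
[0.53974921 0.11670812 0.23058153] [-0.99120602  0.13232068 -0.0013681 ]
[[258.88605672 204.81332029]
 [258.61171249 198.2274091 ]
 [258.25526105 189.67043161]
 [259.42365906 217.71900874]]
```

View pics/w1.png

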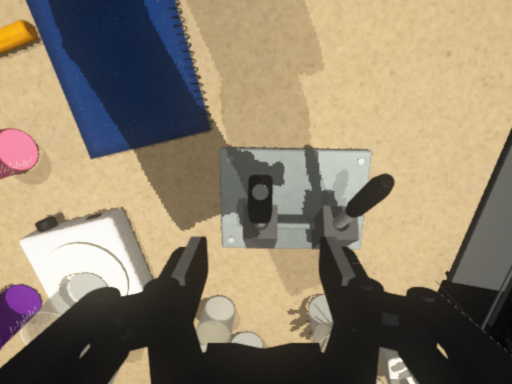

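Emit:
{"fn": "arm_command", "kwargs": {
  "plan": [
    [0.003,-0.003,-0.02,0,0.3],
    [0,0,-0.03,0,0.3],
    [0,0,-0.03,0,0.3],
    [0,0,-0.025,0,0.3],
    [0,0,0,0,0.3],
    [0,0,0,0,-1],
    [0,0,0,0,-1],
    [0,0,0,0,-1],
    [0,0,0,0,-1],
    [0,0,0,0,-1],
    [0,0,0,0,-1]
  ]
}}

```text
time: 2.95
position: [0.5436, 0.1144, 0.1276]
eef_rot: [[-0.991, 0.13, 0.002], [0.13, 0.991, 0.001], [-0.002, 0.001, -1.0]]
ft_force: [-1.3, -0.1, 7.2]
width: 0.0177
finger_force: 42.2
```

Emit:
{"fn": "arm_command", "kwargs": {
  "plan": [
    [-0.0057,0.0008,0.0082,0,-1],
    [-0.0057,0.0008,0.0082,0,-1],
    [-0.0057,0.0008,0.0082,0,-1],
    [-0.0057,0.0008,0.0082,0,-1],
    [-0.0057,0.0008,0.0082,0,-1],
    [-0.0057,0.0008,0.0082,0,-1],
    [-0.0057,0.0008,0.0082,0,-1],
    [-0.0057,0.0008,0.0082,0,-1],
    [-0.0057,0.0008,0.0082,0,-1],
    [0,0,0,0,-1]
  ]
}}

```text
time: 3.95
position: [0.4908, 0.1216, 0.2011]
eef_rot: [[-0.992, 0.13, 0.0], [0.13, 0.992, 0.001], [-0.0, 0.001, -1.0]]
ft_force: [0.2, -0.4, -0.8]
width: 0.0173
finger_force: 41.1
```

```bash
python3 - <<'E'
from h import *
import pickle
cs={n:read_camera(n) for n in("scene","top","wrist")};pickle.dump(cs,open("c1.pkl","wb"))
a=cs["scene"]["image"][120:270,130:290];b=cs["top"]["image"][140:270,110:250]
cv2.imwrite("pics/draw.png",np.hstack([cv2.resize(a,(400,375),interpolation=cv2.INTER_CUBIC),cv2.resize(b,(400,375),interpolation=cv2.INTER_CUBIC)]))
E
```

```text
(no output)
```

View pics/draw.png

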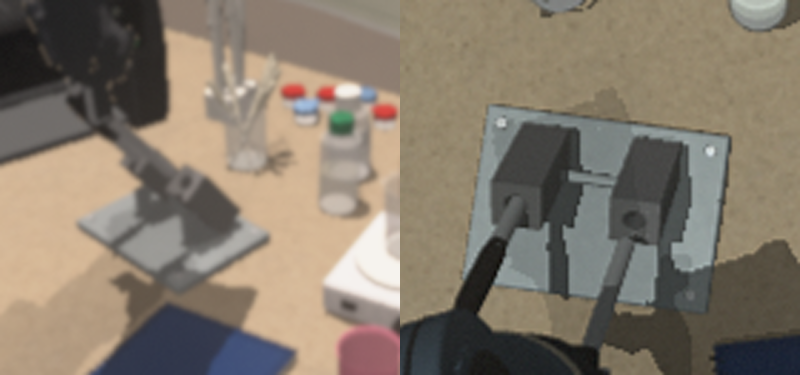

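Emit:
{"fn": "arm_command", "kwargs": {
  "plan": [
    [0,0,0.02,0,-1],
    [0,0,0.02,0,-1],
    [0,-0.027,0,0.034,-1],
    [0,-0.027,0,0.034,-1],
    [0,-0.027,0,0.034,-1],
    [0,-0.027,0,0.034,-1],
    [0,-0.027,0,0.034,-1],
    [0,-0.027,0,0.034,-1],
    [0,-0.027,0,0.034,-1],
    [0,-0.027,0,0.032,-1],
    [0,0,0,0,-1]
  ]
}}

```text
time: 5.2
position: [0.4909, -0.099, 0.2396]
eef_rot: [[-0.991, -0.134, -0.001], [-0.134, 0.991, -0.002], [0.001, -0.002, -1.0]]
ft_force: [0.2, 0.6, -0.0]
width: 0.0177
finger_force: 41.0
```

Emit:
{"fn": "arm_command", "kwargs": {
  "plan": [
    [0,0,-0.02,0,-1],
    [0,0,-0.03,0,-1],
    [0,0,-0.03,0,-1],
    [0,0,-0.02,0,-1],
    [0,0,-0.017,0,-1],
    [0,0,0,0,-1],
    [0,0,0,0,-1]
  ]
}}

```text
time: 5.9
position: [0.4915, -0.0945, 0.123]
eef_rot: [[-0.99, -0.139, -0.001], [-0.139, 0.99, 0.0], [0.001, 0.0, -1.0]]
ft_force: [0.1, -1.2, -0.5]
width: 0.0172
finger_force: 41.1
```

```bash
python3 - <<'E'
from h import *
import pickle
cs={n:read_camera(n) for n in("scene","top","wrist")};pickle.dump(cs,open("c2.pkl","wb"))
a=cs["scene"]["image"][160:300,200:360];b=cs["top"]["image"][130:270,220:380]
cv2.imwrite("pics/push0.png",np.hstack([cv2.resize(a,(400,350),interpolation=cv2.INTER_CUBIC),cv2.resize(b,(400,350),interpolation=cv2.INTER_CUBIC)]))
s=read_state();p=s["position"];print(s["time"],p)
t=p+np.array([.0795,.009,-.097])
for n,o,f in(("scene",(200,160),0),("top",(220,130),400)):print(n,(proj(cs[n],t)-o)*2.5+[f,0])
E
```

```text
6.05 [ 0.49211285 -0.09471514  0.1239813 ]
scene [[159.67192876 202.26808094]]
top [[577.14717316 229.11463768]]
```

View pics/push0.png

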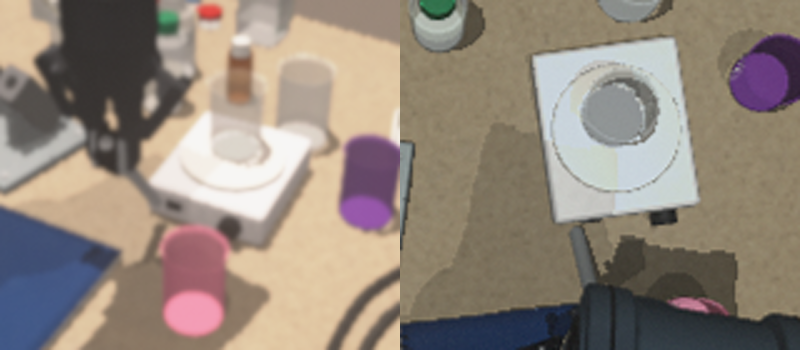

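Emit:
{"fn": "arm_command", "kwargs": {
  "plan": [
    [0.004,0.0006,0,0,-1],
    [0.004,0.0006,0,0,-1],
    [0.0102,0.0014,0.0066,0,-1],
    [0.0107,0.0015,0.0056,0,-1],
    [0.0112,0.0016,0.0047,0,-1],
    [0.0115,0.0016,0.0037,0,-1],
    [0,0,0,0,-1]
  ],
  "squeeze": 25
}}

```text
time: 6.75
position: [0.5443, -0.0871, 0.144]
eef_rot: [[-0.99, -0.139, 0.001], [-0.139, 0.99, -0.0], [-0.001, -0.0, -1.0]]
ft_force: [-0.1, 0.2, -0.9]
width: 0.0175
finger_force: 42.1
```

```bash
python3 - <<'E'
from h import *
import pickle
cs={n:read_camera(n) for n in("scene","top","wrist")};pickle.dump(cs,open("c3.pkl","wb"))
a=cs["scene"]["image"][160:300,200:360];b=cs["top"]["image"][130:270,220:380]
cv2.imwrite("pics/push1.png",np.hstack([cv2.resize(a,(400,350),interpolation=cv2.INTER_CUBIC),cv2.resize(b,(400,350),interpolation=cv2.INTER_CUBIC)]))
s=read_state();print(s["time"],s["position"],s["ft_force"])
E
```

```text
6.9 [ 0.54306961 -0.08739248  0.14365346] [ 0.22789548 -0.19600381  0.7391339 ]
```

View pics/push1.png

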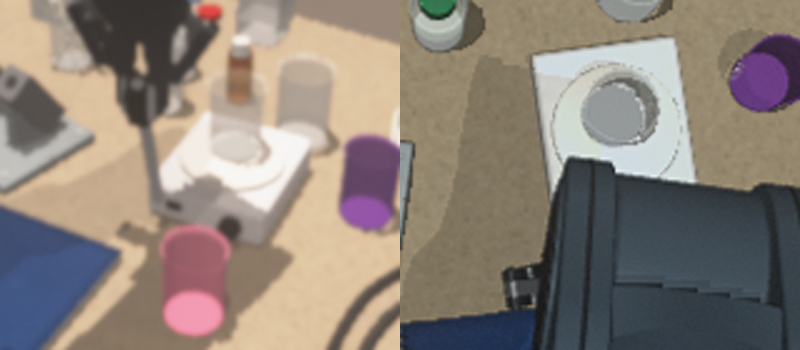

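Emit:
{"fn": "arm_command", "kwargs": {
  "plan": [
    [0.0118,0.0017,0.0026,0,-1],
    [0.012,0.0017,0.0016,0,-1],
    [0.0121,0.0017,0.0005,0,-1],
    [0,0,0,0,-1],
    [0,0,0,0,-1]
  ]
}}

```text
time: 7.4
position: [0.5787, -0.0824, 0.1482]
eef_rot: [[-0.99, -0.139, 0.0], [-0.139, 0.99, 0.0], [-0.0, 0.0, -1.0]]
ft_force: [0.2, 0.1, -0.1]
width: 0.0175
finger_force: 43.3
```

```bash
python3 - <<'E'
from h import *
import pickle
cs={n:read_camera(n) for n in("scene","top","wrist")};pickle.dump(cs,open("c4.pkl","wb"))
a=cs["scene"]["image"][180:255,220:300]
w=cs["wrist"]["image"]
cv2.imwrite("pics/push2.png",np.hstack([cv2.resize(a,(500,469),interpolation=cv2.INTER_CUBIC),cv2.resize(w[:, 100:400],(300,469))]))
s=read_state();p=s["position"];print(s["time"],p,s["ft_force"])
for z in(0.019,-.001,-.061,-.121):print(z,(proj(cs["scene"],p+[0,0,z])-[220,180])*6.25)
E
```

```text
7.55 [ 0.57863372 -0.08244358  0.14848546] [ 0.2092245   0.8695835  -0.91054405]
0.019 [[276.38127326  53.88166421]]
-0.001 [[276.51885499 101.91803359]]
-0.061 [[276.91179876 239.11351883]]
-0.121 [[277.27744747 366.77899165]]
```

View pics/push2.png

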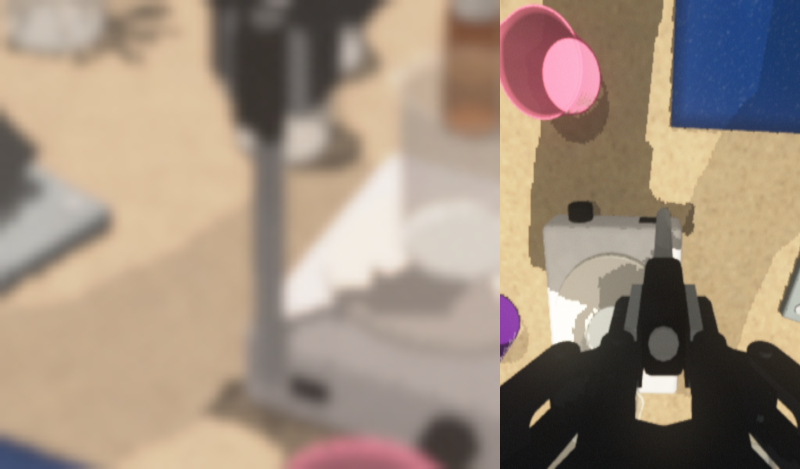

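```bash
python3 - <<'E'
from h import *
import pickle
cs=pickle.load(open("c4.pkl","rb"));w=cs["wrist"]
p=np.array([.5786,-.0824,.1485])
d=np.array([.99,.139,0])
for deg in(-4,0,4,8):
    a=np.radians(deg);ax=np.array([*(-d[:2]*np.sin(a)),np.cos(a)]);g=p+[0,0,.019]
    print(deg,proj(w,[g+ax*.022,g-ax*.02,g-ax*.14]).round(1).tolist())
cv2.imwrite("pics/w4.png",cv2.resize(w["image"][150:320,200:330],(612,800))[:600])
E
```

```text
-4 [[264.5, 299.0], [264.2, 242.3], [263.8, 170.2]]
0 [[264.5, 295.7], [264.2, 244.7], [263.8, 180.9]]
4 [[264.5, 292.2], [264.2, 247.2], [263.8, 191.5]]
8 [[264.5, 288.6], [264.2, 249.7], [263.8, 202.2]]
```

View pics/w4.png

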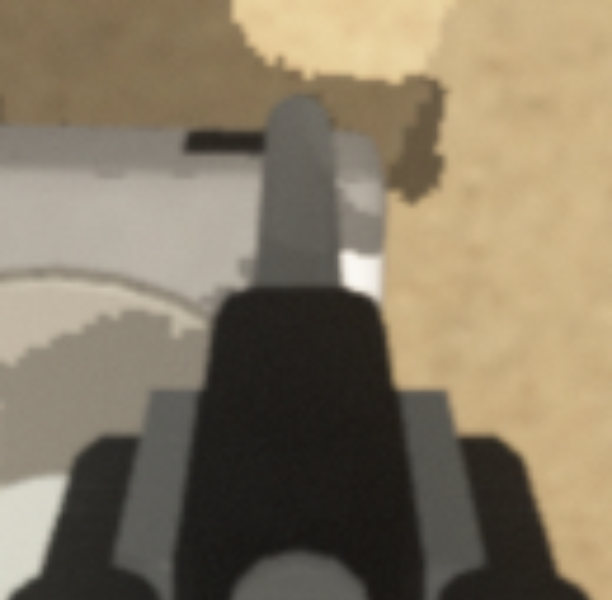

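Emit:
{"fn": "arm_command", "kwargs": {
  "plan": [
    [-0.005,-0.0007,0,0,-1],
    [-0.005,-0.0007,0,0,-1],
    [0,0,0.025,0,-1],
    [0,0,0.03,0,-1],
    [0,0,0.03,0,-1],
    [0,0,0.03,0,-1],
    [0,0,0.025,0,-1],
    [0.024,-0.0075,0,0,-1],
    [0.024,-0.0075,0,0,-1],
    [0.024,-0.0075,0,0,-1],
    [0.024,-0.0075,0,0,-1],
    [0,0,0,0,-1]
  ],
  "squeeze": 40
}}

```text
time: 8.75
position: [0.6664, -0.1148, 0.2873]
eef_rot: [[-0.99, -0.138, -0.0], [-0.138, 0.99, -0.001], [0.0, -0.001, -1.0]]
ft_force: [0.3, 0.1, -1.4]
width: 0.0176
finger_force: 43.3
```

```bash
python3 - <<'E'
from h import *
import pickle
cs={n:read_camera(n) for n in("scene","top","wrist")};pickle.dump(cs,open("c5.pkl","wb"))
a=cs["scene"]["image"][125:235,255:335];w=cs["wrist"]["image"][130:290,190:330]
cv2.imwrite("pics/over.png",np.hstack([cv2.resize(a,(400,550),interpolation=cv2.INTER_CUBIC),cv2.resize(w,(400,550),interpolation=cv2.INTER_CUBIC)]))
s=read_state();p=s["position"];print(s["time"],p,s["ft_force"])
B=np.array([.661,-.114,.122]);th=np.linspace(0,2*np.pi,5)[:-1]
for n,o,f,k in(("scene",(255,125),0,np.array([5,5.])),("wrist",(190,130),400,np.array([400/140,550/160]))):
    q=np.vstack([B,B-[0,0,.076],p+[0,0,-.001],p-[0,0,.061],p-[0,0,.121]])
    print(n,((proj(cs[n],q)-o)*k+[f,0]).round(0).tolist())
E
```

```text
8.9 [ 0.66408804 -0.11370647  0.28813795] [ 0.76179635 -0.26993868 -0.68923909]
scene [[198.0, 344.0], [192.0, 474.0], [216.0, 15.0], [210.0, 141.0], [205.0, 258.0]]
wrist [[611.0, 123.0], [611.0, 76.0], [613.0, 394.0], [612.0, 256.0], [611.0, 175.0]]
```

View pics/over.png

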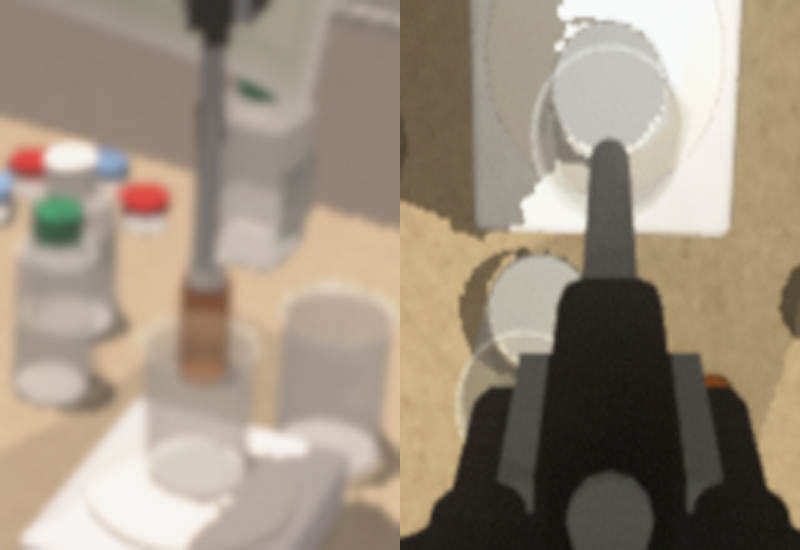

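```bash
python3 - <<'E'
from h import *
import pickle
from scipy.optimize import least_squares
cs=pickle.load(open("c5.pkl","rb"));s=cs["scene"];w=cs["wrist"]
S=lambda u,v:np.array([255+u/5,125+v/5]);W=lambda u,v:np.array([190+(u-400)*.35,130+v*160/550])
p=np.array([.6650,-.1141,.288])
def tri(a,b,x0):return least_squares(lambda X:np.r_[proj(s,X)[0]-a,proj(w,X)[0]-b],x0)
r=tri(S(205,282),W(610,158),p-[0,0,.12]);print("tip",r.x,r.fun.round(1))
# electrode pose fit: (x,y,z tip, tilt) using tip in both, shaft/head junction in scene, front bottom edge of head in wrist, cap centre in wrist
d=np.array([.99,.139,0])
def pts(q):
    a=q[3];ax=np.array([-d[0]*np.sin(a),-d[1]*np.sin(a),np.cos(a)]);bx=np.array([d[0]*np.cos(a),d[1]*np.cos(a),np.sin(a)])
    t=q[:3];return np.r_[proj(s,[t,t+ax*.12])[:, :].ravel(),proj(w,[t-bx*.006,t+ax*.12-bx*.015,t+ax*.162]).ravel()]
ob=np.r_[S(205,282),S(210,42),W(610,138),W(610,282),W(610,518)]
r=least_squares(lambda q:pts(q)-ob,[.665,-.114,.16,0]);print("fit",r.x,np.degrees(r.x[3]),r.fun.round(1))
r=tri(S(200,345),W(607,125),[.661,-.114,.122]);print("rim",r.x,r.fun.round(1))
r=tri(S(196,468),W(610,88),[.661,-.114,.046]);print("bot",r.x,r.fun.round(1))
E
```

```text
tip [ 0.66290689 -0.11437213  0.15503461] [-0.3  0.  -0.1  0. ]
fit [ 0.66394136 -0.11422482  0.15376354 -0.01697682] -0.9727001317393631 [-0.1  0.3  1.5  0.1 -0.1  0.3  0.1 -0.8  0.3  0.4]
rim [ 0.66176791 -0.11536748  0.12141565] [ 0.3 -0.   0.1 -0.1]
bot [ 0.66524437 -0.11381887  0.0468158 ] [ 0. -0.  0. -0.]
```

Emit:
{"fn": "arm_command", "kwargs": {
  "plan": [
    [-0.001,0,-0.01,0,-1],
    [0,0,-0.015,0,-1],
    [0,0,-0.015,0,-1],
    [0,0,-0.015,0,-1],
    [0,0,-0.015,0,-1],
    [0,0,-0.01,0,-1],
    [0,0,-0.006,0,-1],
    [0,0,0,0,-1],
    [0,0,0,0,-1],
    [0,0,0,0,-1]
  ]
}}

```text
time: 9.9
position: [0.6643, -0.1138, 0.2032]
eef_rot: [[-0.99, -0.139, 0.001], [-0.139, 0.99, -0.0], [-0.001, -0.0, -1.0]]
ft_force: [-0.2, -0.5, -0.7]
width: 0.0175
finger_force: 43.3
```

```bash
python3 - <<'E'
from h import *
import pickle
cs={n:read_camera(n) for n in("scene","wrist")};pickle.dump(cs,open("c6.pkl","wb"))
a=cs["scene"]["image"][125:235,255:335];w=cs["wrist"]["image"][130:290,190:330]
cv2.imwrite("pics/in.png",np.hstack([cv2.resize(a,(400,550),interpolation=cv2.INTER_CUBIC),cv2.resize(w,(400,550),interpolation=cv2.INTER_CUBIC)]))
s=read_state();p=s["position"];print(s["time"],p,s["ft_force"])
t=p+[0,0,-.134]
print(t,((proj(cs["scene"],[t,[.662,-.1145,.122],[.662,-.1145,.046]])-[255,125])*5).round())
E
```

```text
10.0 [ 0.66426458 -0.11377782  0.20300083] [ 0.8304058   1.54906667 -1.07848927]
[ 0.66426458 -0.11377782  0.06900083] [[197. 432.]
 [200. 343.]
 [194. 473.]]
```

View pics/in.png

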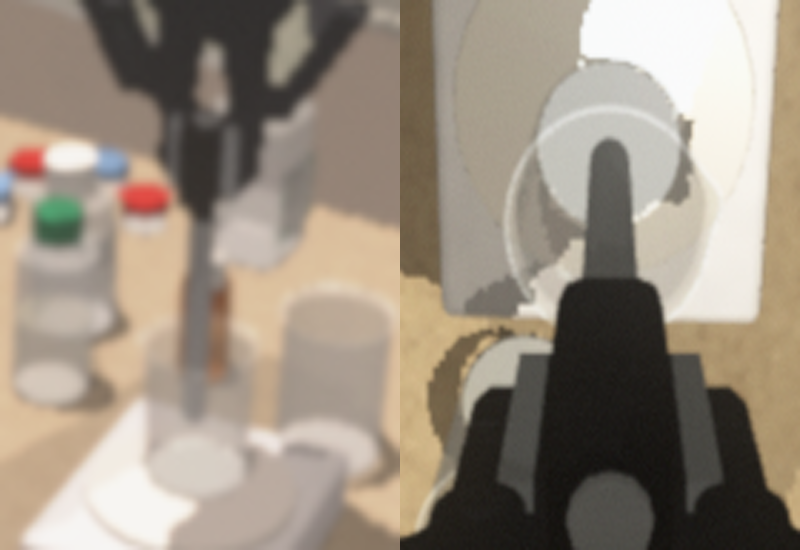

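Emit:
{"fn": "arm_command", "kwargs": {
  "plan": [
    [0,0,-0.003,0,-1],
    [0,0,-0.003,0,-1],
    [0,0,0,0,-1],
    [0,0,0,0,-1],
    [0,0,0,0,-1],
    [0,0,0,0,-1],
    [0,0,0,0,-1]
  ]
}}

```text
time: 10.7
position: [0.664, -0.1138, 0.1965]
eef_rot: [[-0.99, -0.139, 0.0], [-0.139, 0.99, -0.0], [-0.0, -0.0, -1.0]]
ft_force: [-0.6, 1.4, 0.4]
width: 0.0175
finger_force: 43.3
```

```bash
python3 -c "
from bench import *
s=read_state();print(s['position'],s['ft_force'],s['finger_force']);print(hand_in())"
```

```text
[ 0.66401828 -0.11378175  0.19646769] [-0.62176921  1.38049986  0.37231136] 43.315186500549316
the job is handed in; nothing more can be done
None
```

I handed the job in with the gripper still holding the electrode in the beaker, tilted about 1° from upright, its tip an estimated 2 mm from the middle and 20 mm above the underside; the hand-in returned no verdict.

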